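Refit the glaze warmer's control knob and hold it pressed

TASK

The control knob has come off the glaze warmer. Lift the lidded glaze pot off the hot plate by its handle and set it down gently, upright, on the table close beside the warmer; then pick up the loose black knob, turn it so that the flat in its socket matches the flat of the D-shaped shaft, seat it fully on the shaft and press it down against the spring to the bottom of its travel. Finish still gripping the knob and holding it pressed in: do not let go. Keep the pot upright and leave the sugar shaker, thermometer, tape and scissors where they are.

Things in the scene. Friction and masses are not known exactly. Their poses are not given: they have to be found in the camera images.
- warmer: white glaze warmer fixed to the table: a box 170 (x) x 210 (y) mm, top at z = 60 mm; origin at the centre of its underside, on the table; x points away from its vented front, y to its left. On top: the round dark hot plate (112 mm across, top at z = 65 mm, centre at y = +40 mm) and near the right end the bezel with the shaft (x = 0, y = -60 mm).
- pot: steel glaze pot with a fixed lid, diameter 94 mm, 80 mm high without the handle, about 0.4 kg; it starts on the hot plate. Origin at the centre of its underside, z up. A rigid arched handle stands over the lid in the pot's own x-z plane.
- pot_handle (a point): middle of the black round grip of the pot's handle, on the pot's axis 122 mm above its underside; the grip is 14 mm thick and 56 mm long, along the pot's x axis; below it there are 35 mm free to the lid.
- knob: loose black knob, 60 g, lying socket down; origin at the centre of its underside, z up. Round skirt 44 mm across, 18 mm high; on it a grip bar 40 mm long (along x), 16 mm thick (y), from 18 to 42 mm up. A white line on the bar's top and end marks +x. In the underside a blind D socket, 16 mm deep, 13.6 mm across, its flat on the +x side, 3.8 mm from the axis.
- knob_socket (a point): centre of the ceiling of the knob's socket, on its axis 16 mm above the underside; it meets the shaft's tip when the knob is fully seated.
- knob_grip (a point): point on the knob's axis 36 mm above its underside, near the middle of the grip bar.
- bezel: dark round bezel, 38 mm across, 2 mm thick, fixed on the warmer round the shaft (underside at z = 60 mm); origin on the shaft's axis. Its x axis, marked by a white line out to 32 mm, is where the shaft's flat faces; the fitted knob's x axis (white line) must point the same way. The shaft does not turn; its direction differs from run to run.
- shaft_tip (a point): centre of the top of the upright brass D-shaft: diameter 12 mm with a flat 3 mm from the axis, facing along the bezel's x axis; it stands 24 mm above the bezel when not pressed (z = 86 mm), with a 1.5 mm chamfer at the tip. The point moves down with the shaft.
- shaft (a joint): how far the shaft is pressed down, m: 0 as it stands, 0.006 at the bottom stop. A spring resists with 5 N at the start and 11 N at the stop. The seated, unpressed knob stands 8 mm above the bezel.
- sugar_dredger: steel sugar shaker, 70 mm across, 116 mm high, standing behind the warmer; origin at the centre of its underside; leave alone.
- probe_thermometer: white probe thermometer, 26 x 194 x 18 mm, lying behind the warmer on the left; origin at the centre of its underside; leave alone.
- tape_spare: roll of brown tape, 90 mm across, 48 mm high, lying on the left; origin at the centre of its underside; leave alone.
- scissors: scissors with red handles, 87 x 199 x 9 mm, lying at the front right; origin at the centre of its underside; leave alone.

How it is judged:
By the outcome, as a careful person would: the job done as asked, in the order asked, and still so for the second after the job is handed in, while the arm keeps its last pose, push and grip.
It also fails if it takes over 54 s, if anything falls off the work surface, if the arm or the gripper's body presses on something with over 40 N, if the wrist force passes 120 N, or if a joint passes its speed limit or range.

ROBOT

A 7-joint arm with a two-finger parallel gripper is mounted at the origin on a cart in front of the work surface, level with it; the furniture and walls round the work are solid. World frame = base frame: x ahead of the robot, y to its left, z up, the work surface at z = 0. Lengths are in m, angles in rad, forces in N, time in s.
With the tool pointing down it reaches from about 0.4 to 0.9 m from the base axis. Payload 5.5 kg.
Tool frame: the origin (TCP) lies on the front face of the gripper's body, between the roots of the fingers; the fingertips stand nose_length ahead of it and the grasp point (between the pads) lies 54 mm ahead of it (nose_length is the distance from the TCP to the fingertips, in m); z points along the fingers, y is the direction in which the jaws open and shut (so a half turn about z gives the same grasp; the last joint's range is limited). The gripper opens to 85 mm and grips with 20 to 120 N. Pads are 22 mm wide; open, the fingers measure 114 mm over their backs; the gripper's body (76 mm by 85 mm) begins 54 mm behind the grasp point. The pads swing forward as they close: fully open they stand 13 mm farther back than shut.
Start: joints at [1.475, 0.501, -0.427, 1.55, 0.221, 1.138, -0.21], TCP at [0.228, -0.609, 0.304] pointing down, gripper open.
Joint ranges: [-2.88, 2.88], [-0.31, 2.03], [-1.54, 1.56], [0.2, 2.42], [-1.41, 4.55], [0.19, 2.02], [-2.57, 2.57]. Speed limits (rad/s): [2.57, 2.57, 3.14, 3.14, 3.14, 3.14, 3.14].

INTERFACE

Orientations are given as [roll, pitch, yaw] about the fixed x, y, z axes, in that order (R = Rz(yaw) Ry(pitch) Rx(roll)).
In Python, from station import get_state, get_image, camera_model, job_done, look_for, trace, place_of, nose_length gives the robot as it stands.
- The arm moves only by the shell command python3 -m jog 'ROWS'. ROWS is JSON, a list of rows, each a list of 5 numbers: the finger opening in m, from 0 to 0.0854, then the shift along the tool's x, y, z in m, then the turn about the tool's z in degrees. In form: [[claw, dx, dy, dz, yaw], ...]. A call has exactly 8 rows; each row shifts and turns the commanded pose from where the row before left it, along the tool's axes as they then stand; what a row does not reach is not made up. A row lasts 1/8 s, in which the tool goes at most 62.5 mm and 10.7 degrees, less where a joint would pass 70% of its speed; a pose out of reach is approached as far as the arm can. A call with a gripper value outside its range is refused whole. The fingers move at their own pace and stop on an object; the grip force is fixed at half the most. Time passes only in rows, so rows that do not move let the fingers close, or fill a call up. It gives the time, the measured TCP pose, the force and the opening at its end, in the units of the state.
- get_state(): the state, without advancing time (a new reading comes with each control period).
- get_image(name): name is "side" or "top"; returns (picture, depth): 384x512x3 uint8, red, green, blue; 384x512 float32, m along the optical axis (not along the pixel's ray), 0 where there is no reading.
- camera_model(name): a dict with "fx", "fy", "cx", "cy" (pixels), "view" (4x4, takes a point from world to camera coordinates). Camera axes: x right, y up, looking along -z (the intrinsics and any distortion apply to the point x, -y, -z); pixel columns grow to the right and rows downward; lengths in m; the calibration is good to about 2 mm. A picture is of the moment at which its call begins. camera_model takes no time and is no camera call.
- job_done(): hands the job in, once; it reports no verdict.
Trained networks look in the newest picture that a camera, given by its name, has taken for a name from the list of things; names that differ only in an ending like _2 or _b are one class to them, and where a whole thing is asked for, a point or a joint stands for the part that bears it (a point fixed in the world has none). Each returns a list of dicts, best first, with "conf" (0 to 1); they miss things now and then, are a little off and sometimes report something else, mostly with a low value. They report only what shows in the picture. A call takes as long as a camera call.
- look_for(camera, target): "centre" ([row, column] in pixels, amid what is visible of it).
- trace(camera, target): "region" (384x512 bool, what is visible of it) and "centre" ([row, column] in pixels, amid what is visible of it).
- place_of(camera, target): "centre" ([row, column] in pixels: a listed point, or the origin of a listed thing).
The state is a dict: "time": time; "joint_positions": joint angles; "qd": joint speeds; "joint_efforts": joint torques, N m; "tool_pos": TCP position; "ee_rot": TCP orientation; "ft_force": force on the tool from outside, world axes, zero at the start; "wrist_torque": the same for the moment, N m; "opening": opening from 0.0 (shut) to 1.0 (fully open).
Only numpy, scipy, OpenCV 4.12 (cv2) and the standard library are available. Lean on these libraries where they do the work, as an engineer would, in place of code of your own. Each camera call takes 0.05 s, during which the arm holds its last target. There are 200 camera calls.

## Working session

There is one attempt and no reset: what is moved stays moved. The work goes in short steps, Python scripts to look and compute and a shell command to move; the robot and the scene stay as the last step left them, time stands still between calls to the robot, and variables do not carry over. Pictures are saved under pics/ and viewed, about 8 in all and at most 12, crops included, and the job is handed in when it is done.

```bash
mkdir -p pics; ls; cat > h.py <<'E'
import numpy as np, cv2
from station import *
def pix2w(cam,r,c,depth=None,z=None):
    m=camera_model(cam);V=np.array(m['view']);R=V[:3,:3];t=V[:3,3]
    d=np.array([(c-m['cx'])/m['fx'],-(r-m['cy'])/m['fy'],-1.0])
    o=-R.T@t; w=R.T@d
    s=depth if z is None else (z-o[2])/w[2]
    return o+s*w
def w2pix(cam,p):
    m=camera_model(cam);V=np.array(m['view']);q=V[:3,:3]@np.array(p)+V[:3,3]
    return m['cy']+m['fy']*(-q[1])/(-q[2]), m['cx']+m['fx']*q[0]/(-q[2])
E
python3 - <<'E'
from h import *
s=get_state(); print({k:np.round(v,3) for k,v in s.items()}, nose_length)
for c in('side','top'):
    im,d=get_image(c); cv2.imwrite(f'pics/{c}0.png',im[:,:,::-1]); m=camera_model(c); print(c,{k:np.round(v,3).tolist() for k,v in m.items()})
    for n,z in [('pot',.065),('pot_handle',.187),('knob',0),('knob_grip',.036),('bezel',.06),('shaft_tip',.086),('warmer',0),('sugar_dredger',0),('probe_thermometer',0),('tape_spare',0),('scissors',0)]:
        for r in place_of(c,n)[:2]:
            print(c,n,round(r['conf'],2),np.round(r['centre'],1),pix2w(c,*r['centre'],z=z).round(4))
E
```

```text
pics
{'time': np.float64(0.0), 'joint_positions': array([ 1.475,  0.502, -0.427,  1.551,  0.221,  1.138, -0.21 ]), 'qd': array([-0.001,  0.   ,  0.001,  0.001, -0.002, -0.001, -0.001]), 'joint_efforts': array([ 1.0000e-03, -5.6951e+01, -5.8160e+00, -2.8094e+01,  1.1000e-02,
        1.2000e-02, -0.0000e+00]), 'tool_pos': array([ 0.228, -0.608,  0.303]), 'ee_rot': array([-3.14 , -0.   ,  0.359]), 'ft_force': array([ 0.444,  0.283, -1.078]), 'wrist_torque': array([ 0.   ,  0.013, -0.031]), 'opening': np.float64(1.005)} 0.0726
side {'fx': 409.81, 'fy': 409.81, 'cx': 250.381, 'cy': 184.048, 'view': [[1.0, -0.019, 0.001, -0.579], [0.01, 0.588, 0.809, -0.16], [-0.016, -0.809, 0.588, -1.412], [0.0, 0.0, 0.0, 1.0]]}
side pot 0.8 [191. 233.] [0.5187 0.1304 0.065 ]
side pot_handle 0.55 [162.  230.9] [0.5143 0.1355 0.187 ]
side pot_handle 0.34 [270.6 196.4] [ 0.4383 -0.3592  0.187 ]
side knob 0.64 [269. 200.] [ 0.4197 -0.1835  0.    ]
side knob_grip 0.57 [260.2 197.8] [ 0.4154 -0.1806  0.036 ]
side bezel 0.55 [202.4 235.8] [0.5294 0.0702 0.06  ]
side shaft_tip 0.49 [212.4 238.4] [ 0.5394 -0.0157
[... 595 characters left out ...]
0.015, 0.174, -0.584], [-0.174, 0.009, 0.985, -1.662], [0.0, 0.0, 0.0, 1.0]]}
top pot 0.55 [206.9 221.1] [0.5034 0.1325 0.065 ]
top pot_handle 0.7 [199.4 221.1] [0.5181 0.1273 0.187 ]
top knob 0.66 [230.3 295.1] [ 0.4105 -0.1996  0.    ]
top knob_grip 0.59 [226.6 298.5] [ 0.4244 -0.2096  0.036 ]
top bezel 0.45 [200.2 242.6] [0.535 0.039 0.06 ]
top warmer 0.93 [198.3 232. ] [0.552  0.0869 0.    ]
top sugar_dredger 0.68 [149.1 227.3] [0.7837 0.113  0.    ]
top sugar_dredger 0.67 [227.4 295.3] [ 0.4235 -0.2006  0.    ]
top probe_thermometer 0.64 [162.2 183.8] [0.7177 0.3129 0.    ]
top tape_spare 0.74 [233.  145.1] [0.3893 0.4729 0.    ]
top scissors 0.51 [249.7 333.3] [ 0.3264 -0.3695  0.    ]
```

```bash
python3 - <<'E'
import cv2
a=cv2.imread('pics/top0.png')[130:270,130:350]; b=cv2.imread('pics/side0.png')[130:340,130:330]
cv2.imwrite('pics/tc.png',cv2.resize(a,None,fx=3.6,fy=3.6,interpolation=2)); cv2.imwrite('pics/sc.png',cv2.resize(b,None,fx=2.8,fy=2.8,interpolation=2))
E
cat h.py >/dev/null; python3 -c "
import station;print(station.camera_model('side').keys())"
```

```text
dict_keys(['fx', 'fy', 'cx', 'cy', 'view'])
```

View pics/tc.png

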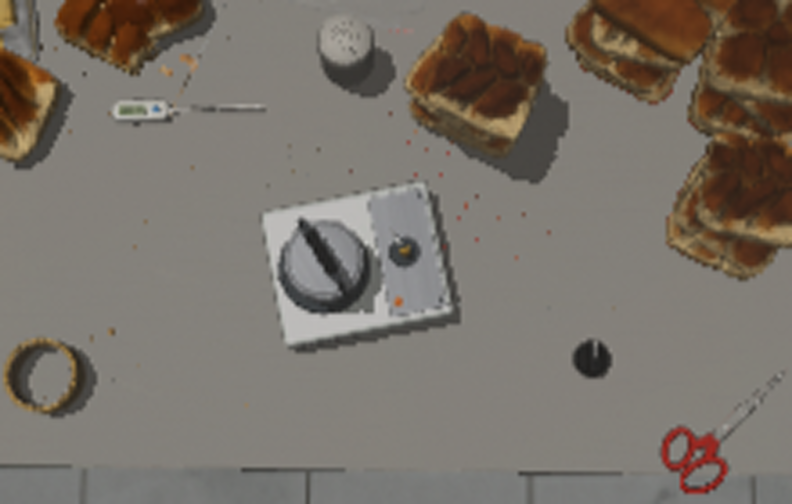

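View pics/sc.png

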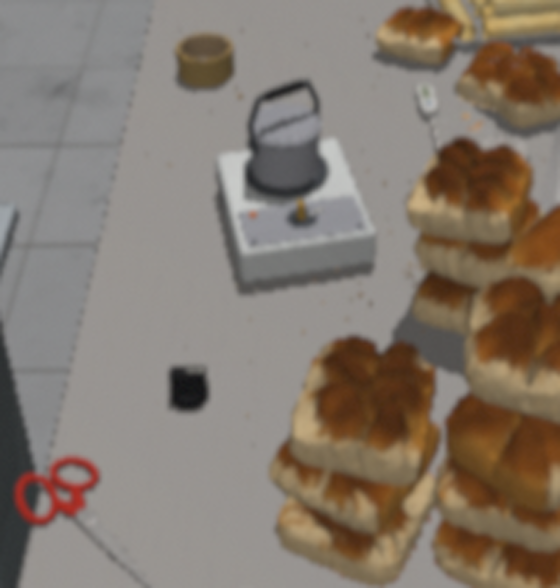

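```bash
python3 - <<'E'
from h import *
im,d=get_image('top'); im2,d2=get_image('side')
def cloud(cam,d):
    m=camera_model(cam);V=np.array(m['view']);r,c=np.mgrid[:384,:512]
    P=np.stack([(c-m['cx'])/m['fx']*d,-(r-m['cy'])/m['fy']*d,-d],-1)
    W=(P-V[:3,3])@V[:3,:3]; W[d==0]=np.nan; return W
for cam,dd in(('top',d),('side',d2)):
    W=cloud(cam,dd); X,Y,Z=W[...,0],W[...,1],W[...,2]
    reg=(X>.4)&(X<.66)&(Y>-.06)&(Y<.25)
    tab=(X>.45)&(X<.65)&(Y>-.15)&(Y<-.1); print(cam,'table z',np.nanmedian(Z[tab]))
    w=reg&(Z>.04); (c,s,a)=cv2.minAreaRect(W[w][:,:2].astype(np.float32)*1000); print(' rect all>40',c,s,a)
    lid=reg&(Z>.13)&(Z<.16); print(' lid',lid.sum(),W[lid].mean(0), cv2.minEnclosingCircle(W[lid][:,:2].astype(np.float32)*1000))
    h=reg&(Z>.175); p=W[h]; print(' handle',len(p),p.mean(0)); 
    if len(p)>3: u=np.linalg.svd((p-p.mean(0))[:,:2])[2][0]; print('  dir',np.degrees(np.arctan2(u[1],u[0])))
    k=(abs(X-.42)<.06)&(abs(Y+.2)<.06)
    for lo,hi in((.01,.025),(.034,.05)):
        p=W[k&(Z>lo)&(Z<hi)]; 
        if len(p)>2: u=np.linalg.svd((p-p.mean(0))[:,:2])[2][0]; print(' knob',lo,len(p),p.mean(0),p.min(0),p.max(0),np.degrees(np.arctan2(u[1],u[0])))
    top=reg&(Z>.057)&(Z<.063); print(' top z',np.nanmedian(Z[top]))
def crop(im,r,c,h,k): return cv2.resize(im[r-h:r+h,c-h:c+h,::-1],None,fx=k,fy=k,interpolation=0)
out=np.vstack([np.hstack([crop(im,199,242,14,10),crop(im,229,295,14,10)]),np.hstack([crop(im2,206,238,14,10),crop(im2,267,198,14,10)])])
cv2.imwrite('pics/z.png',out)
E
```

```text
top table z 4.972485416727455e-05
 rect all>40 (525.1990356445312, 100.0297622680664) (170.95791625976562, 209.72605895996094) 12.36322021484375
 lid 328 [0.51518573 0.13610481 0.14202076] ((518.2487182617188, 138.22384643554688), 51.69734191894531)
 handle 62 [0.51480959 0.1351415  0.19092375]
  dir -147.70308589977554
 knob 0.01 35 [ 0.41729519 -0.1902833   0.01668855] [ 0.39666833 -0.22039512  0.01045386] [ 0.46038974 -0.17069829  0.0245521 ] 120.81217487530392
 knob 0.034 34 [ 0.41506138 -0.19127551  0.04049166] [ 0.39571299 -0.19828775  0.03542152] [ 0.43562765 -0.18394955  0.04731024] -179.52683933102944
 top z 0.05975440109862089
side table z -0.0030041712006250525
 rect all>40 (538.1456298828125, 65.04049682617188) (186.02001953125, 289.9759521484375) 12.558746337890625
 lid 336 [0.51610719 0.12795539 0.13924173] ((514.15185546875, 134.48959350585938), 51.237457275390625)
 handle 81 [0.51217665 0.13255436 0.18584017]
  dir -147.1750894391293
 knob 0.01 81 [ 0.41365895 -0.20308809  0.01592681] [ 0.39127981 -0.21507926  0.01005606] [ 0.43355863 -0.18814372  0.02470188] 4.87457934258268
 knob 0.034 61 [ 0.41238267 -0.19463801  0.03893426] [ 0.39291636 -0.20313237  0.03436069] [ 0.43233772 -0.182958    0.04306385] -1.2175191599095527
 top z 0.05867545665721602
```

View pics/z.png

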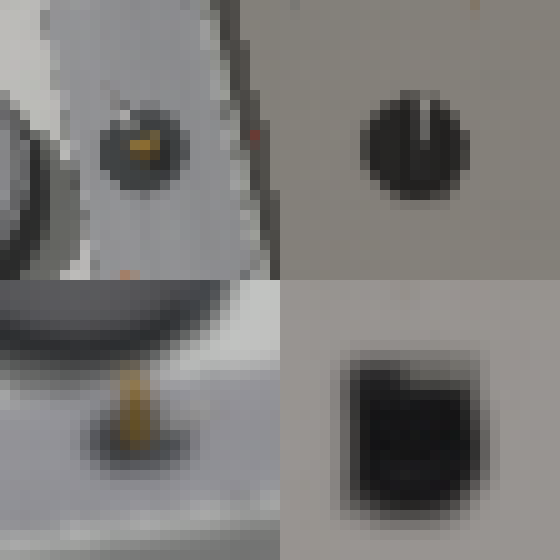

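```bash
cat >> h.py <<'E'
def to(x,y,z,yawdeg):
    s=get_state();p=np.array(s['tool_pos']);yw=s['ee_rot'][2]
    d=np.array([x,y,z])-p;c,n=np.cos(yw),np.sin(yw)
    dyaw=(yawdeg-np.degrees(yw)+180)%360-180
    print('tool shift mm',np.round(1000*np.array([c*d[0]+n*d[1],n*d[0]-c*d[1],-d[2]]),1),'turn',round(-dyaw,2),'| at',p.round(4),np.degrees(s['ee_rot']).round(2),'F',np.round(s['ft_force'],1),'open',round(float(s['opening'])*85.4,1),'t',round(float(s['time']),2))
def cloud(cam,d):
    m=camera_model(cam);V=np.array(m['view']);r,c=np.mgrid[:384,:512]
    P=np.stack([(c-m['cx'])/m['fx']*d,-(r-m['cy'])/m['fy']*d,-d],-1)
    W=(P-V[:3,3])@V[:3,:3]; W[d==0]=np.nan; return W
E
python3 - <<'E'
from h import *
im,d=get_image('top');W=cloud('top',d)
for x in np.arange(.2,.7,.1):
    print(round(x,1),[round(float(np.nanmax(np.append(W[(abs(W[...,0]-x)<.05)&(abs(W[...,1]-y)<.05)][:,2],0))),2) for y in np.arange(-.7,.6,.1)])
to(.5135,.134,.30,32.5)
# bezel line: bright pixels near bezel, relative to panel
g=im.astype(int).sum(2)/3; 
print(im[190:206,234:250].min(2))
E
```

```text
0.2 [0.63, 0.67, 0.72, 0.72, 0.0, 0.0, 0.01, 0.0, 0.01, 0.0, 0.0, 0.0, 0.0]
0.3 [0.0, 0.65, 0.01, 0.02, 0.02, 0.01, 0.01, 0.01, 0.01, 0.01, 0.01, 0.01, 0.06]
0.4 [0.0, 0.01, 0.05, 0.02, 0.01, 0.05, 0.01, 0.04, 0.07, 0.07, 0.02, 0.06, 0.06]
0.5 [0.0, 0.04, 0.05, 0.2, 0.19, 0.02, 0.01, 0.09, 0.2, 0.2, 0.01, 0.01, 0.02]
0.6 [0.0, 0.02, 0.01, 0.23, 0.22, 0.01, 0.01, 0.07, 0.15, 0.18, 0.01, 0.01, 0.01]
tool shift mm [ 527.8 -595.1    3.9] turn -11.94 | at [ 0.2283 -0.6086  0.3039] [-180.     -0.     20.56] F [-0.5  0.2 -0. ] open 85.5 t 1.35
[[145 146 147 146 143 143 141 141 139 138 138 137 140 141 143 139]
 [145 145 146 146 143 141 142 140 140 138 138 139 138 141 141 143]
 [146 144 144 146 144 142 142 141 140 138 139 139 139 140 141 150]
 [147 144 145 146 137 141 142 141 141 138 140 139 139 140 142 154]
 [158 144 145 146 143 132 142 141 141 140 140 139 138 140 141 153]
 [158 145 145 146 145 127 111 139 122 123 139 139 138 140 140 141]
 [129 144 144 145 145 143 166  84  76  76  95 121 139 139 140 137]
 [136 145 143 145 142  89 121 107  61  61  64  81 138 138 141 139]
 [136 146 144 141  86  63  71  69  55  62  60  63 105 138 141 140]
 [173 157 143 138  65  63  66  56  49  47  47  61  84 138 141 140]
 [181 142 144 138  65  65  65  46  37  38  44  61  81 138 140 139]
 [122 123 145 139  64  64  62  60  50  41  44  64 110 137 139 140]
 [ 96  94 146 142 126  64  63  62  61  57  58  80 135 139 139 141]
 [ 96  83 147 143 143 129  64  62  62  66  94 131 140 138 138 142]
 [ 97 100 158 144 144 146 133 126 109 132 136 142 140 139 139 141]
 [ 98 102 143 145 143 147 145 142 138 144 145 142 141 139 138 141]]
```

```bash
python3 -m jog '[[0.0854,0.0377,-0.0425,-0.004,0],[0.0854,0.0377,-0.0425,-0.004,0],[0.0854,0.0377,-0.0425,-0.004,0],[0.0854,0.0377,-0.0425,-0.004,0],[0.0854,0.0377,-0.0425,-0.004,0],[0.0854,0.0377,-0.0425,-0.004,0],[0.0854,0.0377,-0.0425,0,0],[0.0854,0.0377,-0.0425,0,0]]'
python3 -m jog '[[0.0854,0.0377,-0.0425,0,0],[0.0854,0.0377,-0.0425,0,0],[0.0854,0.0377,-0.0425,0,0],[0.0854,0.0377,-0.0425,0,0],[0.0854,0.0377,-0.0425,0,0],[0.0854,0.0377,-0.0425,0,0],[0.0854,0,0,0,-6],[0.0854,0,0,0,-6]]'
python3 - <<'E'
from h import *
to(.5135,.134,.241,32.5)
get_image('top')
c=np.array([.538,.0414])
for r,cc in((193.3,238.2),(194.5,238.9),(196.2,240.1),(197,240.6)):
    p=pix2w('top',r,cc,z=.0615)[:2];b=pix2w('top',199.9,242.0,z=.0615)[:2]
    print(p,b,np.degrees(np.arctan2(*(p-c)[::-1])),np.degrees(np.arctan2(*(p-b)[::-1])))
E
```

```text
time: 2.35
tool_pos: [0.3918, -0.1826, 0.3284]
ee_rot: [3.14, -0.0, 0.359]
ft_force: [0.6, -0.4, 0.3]
opening: 1.002
time: 3.35
tool_pos: [0.5134, 0.1355, 0.3279]
ee_rot: [-3.141, -0.0, 0.575]
ft_force: [-0.1, -0.9, -0.6]
opening: 1.001
tool shift mm [-0.7  1.3 86.9] turn 0.43 | at [0.5134 0.1355 0.3279] [-1.7997e+02 -1.0000e-02  3.2930e+01] F [-0.1 -0.9 -0.6] open 85.5 t 3.35
[0.56527011 0.05876971] [0.53611258 0.0416285 ] 32.49511618886179 30.450533557860737
[0.55995673 0.05560568] [0.53611258 0.0416285 ] 32.90226865340094 30.378362312514433
[0.55245244 0.05021209] [0.53611258 0.0416285 ] 31.371934282588235 27.713668998066815
[0.5489207  0.04796139] [0.53611258 0.0416285 ] 30.998353270838965 26.30978806248515
```

```bash
python3 -m jog '[[0.06,0,0.001,0.020,0],[0.06,0,0,0.020,0],[0.06,0,0,0.020,0],[0.06,0,0,0.017,0],[0.06,0,0,0.010,0],[0.06,0,0,0,0],[0,0,0,0,0],[0,0,0,0,0]]'
python3 -m jog '[[0,0,0,0,0],[0,0,0,0,0],[0,0,0,0,0],[0,0,0,0,0],[0,0,0,-0.002,0],[0,0,0,-0.004,0],[0,0,0,-0.007,0],[0,0,0,-0.007,0]]'
python3 - <<'E'
from h import *
to(.488,.271,.28,32.9)
W=[]
for c in('side','top'):
    im,d=get_image(c); W=cloud(c,d);print(np.nanmedian(d))
    cv2.imwrite(f'pics/{c}1.png',cv2.resize(im[130:260,170:340,::-1],None,fx=3,fy=3,interpolation=2))
a=np.hstack([cv2.imread('pics/top1.png')[:,:400],cv2.imread('pics/side1.png')[:,:400]]);cv2.imwrite('pics/b1.png',a)
E
```

```text
time: 4.4
tool_pos: [0.5145, 0.1332, 0.2416]
ee_rot: [3.141, -0.001, 0.568]
ft_force: [-1.9, 1.8, 1.4]
opening: 0.285
time: 5.4
tool_pos: [0.514, 0.1329, 0.2613]
ee_rot: [-3.142, 0.0, 0.568]
ft_force: [0.2, -0.6, -3.8]
opening: 0.142
tool shift mm [  52.4 -130.4  -18.7] turn -0.35 | at [0.514  0.1329 0.2613] [-1.800e+02  1.000e-02  3.255e+01] F [ 0.2 -0.6 -3.8] open 12.1 t 5.4
1.7794691
2.0073352
```

View pics/b1.png

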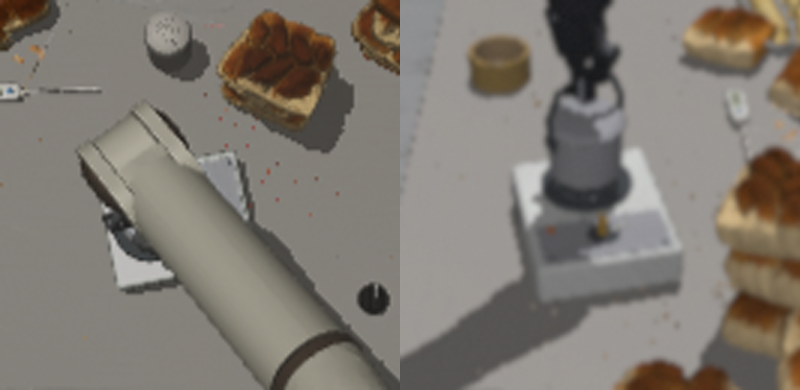

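```bash
python3 -m jog '[[0,0.002,-0.006,-0.015,0],[0,0.0065,-0.016,-0.005,0],[0,0.010,-0.025,0,0],[0,0.010,-0.025,0,0],[0,0.010,-0.025,0,0],[0,0.008,-0.020,0,0],[0,0.004,-0.010,0,0],[0,0.002,-0.0035,0,0]]'
python3 -m jog '[[0,0,0,0.010,0],[0,0,0,0.018,0],[0,0,0,0.022,0],[0,0,0,0.020,0],[0,0,0,0.015,0],[0,0,0,0.008,0],[0,0,0,0.004,0],[0,0,0,0.002,0]]'
```

```text
time: 6.5
tool_pos: [0.4876, 0.2724, 0.2811]
ee_rot: [-3.142, -0.0, 0.57]
ft_force: [-0.2, 0.1, -3.8]
opening: 0.141
time: 7.5
tool_pos: [0.4883, 0.2715, 0.1822]
ee_rot: [3.142, -0.001, 0.568]
ft_force: [0.2, -0.3, -2.3]
opening: 0.142
```

```bash
python3 -m jog '[[0,0,0,0.0015,0],[0,0,0,0.0015,0],[0,0,0,0.001,0],[0,0,0,0.0005,0],[0,0,0,0.0005,0],[0,0,0,0,0],[0,0,0,0,0],[0,0,0,0,0]]'
```

```text
time: 8.5
tool_pos: [0.4881, 0.2713, 0.1769]
ee_rot: [3.142, -0.0, 0.568]
ft_force: [-0.9, -0.3, -3.1]
opening: 0.141
```

```bash
python3 -m jog '[[0,0,0,0.0005,0],[0,0,0,0.0005,0],[0,0,0,0.0005,0],[0,0,0,0.0003,0],[0,0,0,0,0],[0,0,0,0,0],[0,0,0,0,0],[0,0,0,0,0]]'
```

```text
time: 9.5
tool_pos: [0.4882, 0.2727, 0.1765]
ee_rot: [-3.141, -0.002, 0.569]
ft_force: [-2.6, 0.8, 7.8]
opening: 0.139
```

```bash
python3 -m jog '[[0,0,0,-0.0008,0],[0.03,0,0,0,0],[0.05,0,0,0,0],[0.06,0,0,0,0],[0.06,0,0,0,0],[0.06,0,0,0,0],[0.06,0,0,-0.010,0],[0.06,0,0,-0.020,0]]'
python3 -m jog '[[0.06,0,0,-0.040,0],[0.06,0,0,-0.050,0],[0.06,0,0,-0.030,0],[0.06,0,0,0,10],[0.06,0,0,0,10],[0.06,0,0,0,10],[0.06,0,0,0,2.5],[0.06,0,0,0,0]]'
python3 - <<'E'
from h import *
to(.414,-.193,.30,0)
E
```

```text
time: 10.5
tool_pos: [0.4877, 0.2711, 0.2065]
ee_rot: [-3.141, 0.001, 0.569]
ft_force: [0.5, 0.4, -0.2]
opening: 0.701
time: 11.5
tool_pos: [0.488, 0.2717, 0.3274]
ee_rot: [-3.141, -0.002, 0.002]
ft_force: [0.5, 0.6, -0.3]
opening: 0.701
tool shift mm [-75.  464.5  27.4] turn 0.12 | at [0.488  0.2717 0.3274] [-1.7997e+02 -1.0000e-01  1.2000e-01] F [ 0.5  0.6 -0.3] open 59.9 t 11.5
```

```bash
python3 -m jog '[[0.06,-0.0095,0.058,0,0],[0.06,-0.0095,0.058,0,0],[0.06,-0.0095,0.058,0,0],[0.06,-0.0095,0.058,0,0],[0.06,-0.0095,0.058,0,0],[0.06,-0.0095,0.058,0,0],[0.06,-0.0095,0.058,0.02,0],[0.06,-0.0085,0.0585,0.02,0]]'
python3 - <<'E'
from h import *
to(.414,-.193,.092,0)
for c in('side','top'):
    im,d=get_image(c)
    for n,z in [('pot',0),('pot_handle',.122),('knob',0),('knob_grip',.036),('knob_socket',.016),('bezel',.06),('shaft_tip',.086)]:
        for r in place_of(c,n)[:2]:
            print(c,n,round(r['conf'],2),np.round(r['centre'],1),pix2w(c,*r['centre'],z=z).round(4))
    cv2.imwrite(f'pics/{c}2.png',cv2.resize(im[110:290,150:350,::-1],None,fx=2,fy=2,interpolation=2))
a=np.hstack([cv2.imread('pics/top2.png'),cv2.imread('pics/side2.png')]);cv2.imwrite('pics/b2.png',a)
E
```

```text
time: 12.5
tool_pos: [0.4136, -0.1951, 0.2868]
ee_rot: [3.14, -0.002, 0.003]
ft_force: [1.4, -0.9, 0.2]
opening: 0.702
tool shift mm [  0.4  -2.1 194.8] turn 0.16 | at [ 0.4136 -0.1951  0.2868] [ 1.7989e+02 -1.4000e-01  1.6000e-01] F [ 1.4 -0.9  0.2] open 60.0 t 12.5
side pot 0.68 [182.4 226.9] [0.4905 0.2745 0.    ]
side pot_handle 0.74 [157.8 225.7] [0.4902 0.2657 0.122 ]
side knob 0.5 [269. 201.] [ 0.4228 -0.1836  0.    ]
side knob_socket 0.75 [269.7 195.5] [ 0.4086 -0.2007  0.016 ]
side bezel 0.53 [205.8 237.3] [0.5348 0.0511 0.06  ]
side shaft_tip 0.43 [199.  237.5] [0.5359 0.0563 0.086 ]
top pot 0.83 [210.3 188.8] [0.4942 0.2815 0.    ]
top pot_handle 0.63 [163.6 182.9] [0.6811 0.2982 0.122 ]
top pot_handle 0.61 [209.7 187.5] [0.482  0.2709 0.122 ]
top knob 0.46 [164.5 180.2] [0.7065 0.3291 0.    ]
top knob 0.44 [229.3 291.8] [ 0.4148 -0.1847  0.    ]
top knob_grip 0.56 [228.3 295.7] [ 0.4167 -0.1971  0.036 ]
top knob_grip 0.33 [201. 230.] [0.5342 0.0949 0.036 ]
top knob_socket 0.45 [226.2 294.3] [ 0.4276 -0.1939  0.016 ]
top bezel 0.51 [200.4 244.4] [0.5343 0.031  0.06  ]
```

View pics/b2.png

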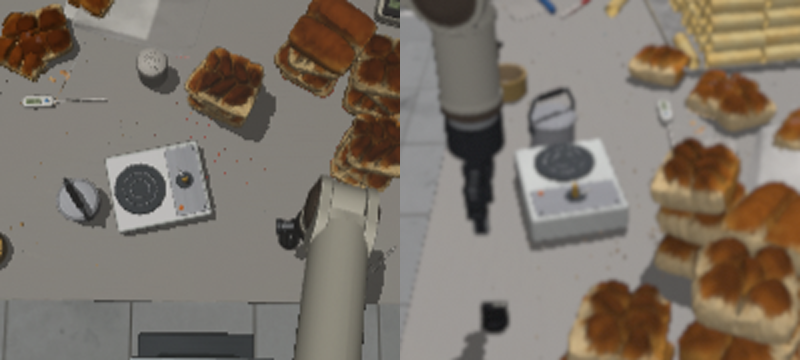

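```bash
python3 -c "
from h import *
print(np.round(get_state()['joint_positions'],2))"
python3 -m jog '[[0.07,0.0004,-0.002,0.015,10],[0.07,0,0,0.02,10],[0.07,0,0,0.02,10],[0.07,0,0,0.02,10],[0.07,0,0,0.02,10],[0.07,0,0,0.02,10],[0.07,0,0,0.02,10],[0.07,0,0,0.02,10]]'
python3 - <<'E'
from h import *
to(.4137,-.193,.092,-90)
print(np.round(get_state()['joint_positions'],2))
E
```

```text
[ 0.93  0.19 -0.6   2.03  0.13  0.96 -1.31]
time: 14.3
tool_pos: [0.4125, -0.1906, 0.1327]
ee_rot: [3.139, 0.007, -1.362]
ft_force: [0.7, 0.2, -1.3]
opening: 0.821
tool shift mm [ 2.6 -0.7 40.7] turn 11.97 | at [ 0.4125 -0.1906  0.1327] [179.84   0.39 -78.03] F [ 0.7  0.2 -1.3] open 70.1 t 14.3
[ 0.38  0.4  -0.01  2.16 -0.    0.59 -2.56]
```

```bash
python3 -m jog '[[0.07,0,0,-0.01,-8],[0.07,0,0,0,-10.5],[0.07,0,0,0,-10.5],[0.07,0,0,0,-10.5],[0.07,0,0,0,-10.5],[0.07,0,0,0,-10.5],[0.07,0,0,0,-10.5],[0.07,0,0,0,-10.5]]'
python3 -m jog '[[0.07,0,0,0,-10.5],[0.07,0,0,0,-10.5],[0.07,0,0,0,-10.5],[0.07,0,0,0,-10.5],[0.07,0,0,0,-10.5],[0.07,0,0,0,-10.5],[0.07,0,0,0,-10.5],[0.07,0,0,0,-10.5]]'
python3 - <<'E'
from h import *
to(.4137,-.193,.092,90)
print(np.round(get_state()['joint_positions'],2))
E
```

```text
time: 15.3
tool_pos: [0.4134, -0.1902, 0.1438]
ee_rot: [-3.137, 0.003, 0.071]
ft_force: [-0.4, 0.1, 0.9]
opening: 0.816
time: 16.3
tool_pos: [0.4134, -0.1903, 0.1438]
ee_rot: [-3.138, -0.005, 1.537]
ft_force: [0.0, 0.5, 0.2]
opening: 0.818
tool shift mm [-2.6  0.4 51.8] turn -1.96 | at [ 0.4134 -0.1903  0.1438] [-179.81   -0.27   88.04] F [0.  0.5 0.2] open 69.8 t 16.3
[ 0.96  0.47 -0.7   2.14  0.47  0.69 -0.08]
```

```bash
python3 -m jog '[[0.07,-0.0026,0,0.015,-1.5],[0.07,0,0,0.018,0],[0.07,0,0,0.012,0],[0.07,0,0,0.0065,0],[0.055,0,0,0,0],[0.05,0,0,0,0],[0.03,0,0,0,0],[0.03,0,0,0,0]]'
python3 -m jog '[[0.03,0,0,0,0],[0.03,0,0,0,0],[0.03,0,0,0,0],[0.06,0,0,0,0],[0.065,0,0,0,0],[0.065,0,0,-0.02,0],[0.065,0,0,-0.015,0],[0.065,0,0,0,0]]'
python3 - <<'E'
from h import *
to(.4137,-.193,.092,0)
im,d=get_image('side')
cv2.imwrite('pics/s3.png',cv2.resize(im[220:300,150:250,::-1],None,fx=5,fy=5,interpolation=2))
E
```

```text
time: 17.3
tool_pos: [0.4134, -0.1927, 0.093]
ee_rot: [-3.139, -0.004, 1.557]
ft_force: [-1.5, 0.4, 6.3]
opening: 0.45
time: 18.3
tool_pos: [0.4138, -0.1932, 0.1283]
ee_rot: [-3.14, -0.003, 1.556]
ft_force: [-0.1, -0.1, -0.5]
opening: 0.761
tool shift mm [ 0.2 -0.1 36.3] turn 89.18 | at [ 0.4138 -0.1932  0.1283] [-179.93   -0.19   89.18] F [-0.1 -0.1 -0.5] open 65.0 t 18.3
```

View pics/s3.png

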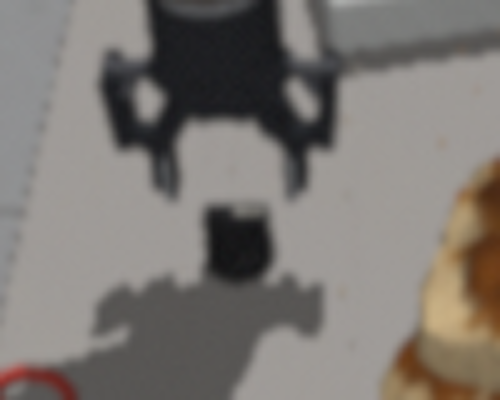

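```bash
python3 -m jog '[[0.06,0,0,0,9],[0.05,0,0,0,10.2],[0.05,0,0,0,10.2],[0.05,0,0,0,10.2],[0.05,0,0,0,10.2],[0.05,0,0,0,10.2],[0.05,0,0,0,10.2],[0.05,0,0,0,10.2]]'
python3 -m jog '[[0.05,0,0,0.008,9.8],[0.05,0,0,0.012,0],[0.05,0,0,0.010,0],[0.05,0,0,0.004,0],[0.05,0,0,0,0],[0,0,0,0,0],[0,0,0,0,0],[0,0,0,0,0]]'
python3 -m jog '[[0,0,0,0,0],[0,0,0,0,0],[0,0,0,-0.005,0],[0,0,0,-0.02,0],[0,0,0,-0.04,0],[0,0,0,-0.03,0],[0,0,0,0,0],[0,0,0,0,0]]'
python3 - <<'E'
from h import *
to(.538,.0414,.188,30)
im,d=get_image('side')
cv2.imwrite('pics/s4.png',cv2.resize(im[190:290,150:270,::-1],None,fx=5,fy=5,interpolation=2))
E
```

```text
time: 19.35
tool_pos: [0.4126, -0.1927, 0.1266]
ee_rot: [-3.136, 0.004, 0.148]
ft_force: [-0.6, -0.1, 0.9]
opening: 0.585
time: 20.35
tool_pos: [0.4133, -0.1927, 0.0937]
ee_rot: [-3.137, 0.003, -0.017]
ft_force: [-1.9, 1.2, 3.9]
opening: 0.176
time: 21.35
tool_pos: [0.4128, -0.193, 0.1878]
ee_rot: [-3.137, 0.004, -0.018]
ft_force: [-0.4, -0.6, -1.2]
opening: 0.176
tool shift mm [ 1.211e+02 -2.365e+02 -2.000e-01] turn -31.01 | at [ 0.4128 -0.193   0.1878] [-179.73    0.23   -1.01] F [-0.4 -0.6 -1.2] open 15.0 t 21.35
```

View pics/s4.png

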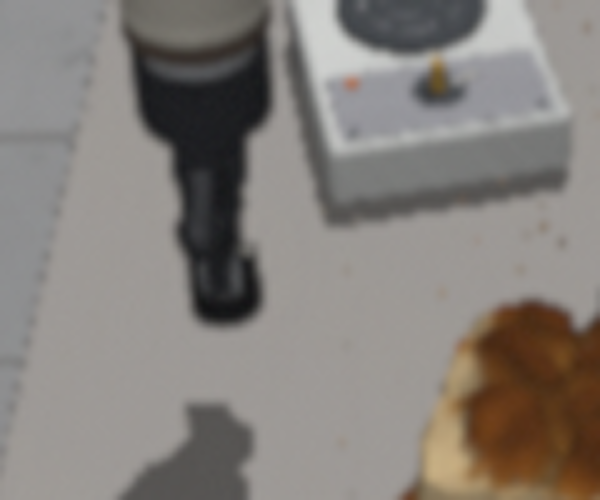

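```bash
python3 -m jog '[[0,0.0155,-0.030,0,0],[0,0.0155,-0.030,0,0],[0,0.0155,-0.030,0,0],[0,0.0155,-0.030,0,0],[0,0,0,0,-10],[0,0,0,0,-10],[0,0,0,0,-10],[0,0,0,0,-1]]'
python3 - <<'E'
from h import *
to(.5365,.0405,.188,30)
for c,s in (('top',+1),('side',-1)):
    im,d=get_image(c); g=im.astype(float); W=cloud(c,d)
    r0,c0=w2pix(c,[.537,.041,.062]); print(c,r0,c0, 'tip px',w2pix(c,[.537,.041,.086]))
    rr,cc=np.mgrid[:384,:512]; near=np.hypot(rr-r0,cc-c0)<11
    dark=np.clip((115-g.max(2))/50,0,1)*near
    brass=(g[...,0]-g[...,2]>35)&near
    b=[(rr*dark).sum()/dark.sum(),(cc*dark).sum()/dark.sum()]
    un=dark+brass; u=[(rr*un).sum()/un.sum(),(cc*un).sum()/un.sum()]
    print(' dark',dark.sum(),b,pix2w(c,*b,z=.062),' union',u,pix2w(c,*u,z=.062)); 
    print(' brass',brass.sum(),[pix2w(c,rr[brass].mean(),cc[brass].mean(),z=.074)])
    reg=(W[...,0]>.4)&(W[...,0]<.66)&(W[...,1]>-.06)&(W[...,1]<.23)&(W[...,2]>.04 if s>0 else W[...,2]>.05)&(W[...,2]<.07)
    ct,sz,a=cv2.minAreaRect(W[reg][:,:2].astype(np.float32)*1000); print(' rect',ct,sz,a)
    cv2.imwrite(f'pics/{c}5.png',cv2.resize(im[160:250,180:300,::-1],None,fx=3.3,fy=3.3,interpolation=2))
cv2.imwrite('pics/b5.png',np.hstack([cv2.imread('pics/top5.png'),cv2.imread('pics/side5.png')]))
E
```

```text
time: 22.4
tool_pos: [0.4765, -0.0739, 0.1873]
ee_rot: [-3.134, 0.002, 0.523]
ft_force: [0.2, 0.2, -0.7]
opening: 0.175
tool shift mm [109.1 -69.2  -0.7] turn -0.03 | at [ 0.4765 -0.0739  0.1873] [-1.7954e+02  1.2000e-01  2.9970e+01] F [ 0.2  0.2 -0.7] open 15.0 t 22.4
top 199.6854155357033 242.1466357535923 tip px (np.float64(198.86251925706543), np.float64(242.19273914804796))
 dark 53.49999999999999 [np.float64(199.6164485981309), np.float64(242.9816822429907)] [0.53735952 0.03733507 0.062     ]  union [np.float64(199.53747899159669), np.float64(243.0843697478992)] [0.53771684 0.0368884  0.062     ]
 brass 6 [array([0.53907287, 0.03303787, 0.074     ])]
 rect (525.1718139648438, 100.07183837890625) (171.30543518066406, 210.68695068359375) 12.747610092163086
side 207.1829926173073 237.90875918441154 tip px (np.float64(201.7469021616523), np.float64(237.78892150618373))
 dark 52.02 [np.float64(204.30103806228377), np.float64(234.38216070742024)] [0.52460175 0.0570991  0.062     ]  union [np.float64(204.38626485076787), np.float64(235.01246015647638)] [0.5268067  0.05658606 0.062     ]
 brass 17 [array([0.53388266, 0.04013288, 0.074     ])]
 rect (535.331298828125, 100.63624572753906) (142.760986328125, 211.01565551757812) 12.329103469848633
```

View pics/b5.png

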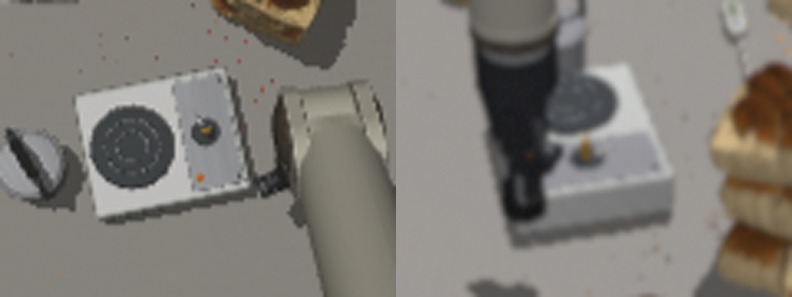

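```bash
python3 -m jog '[[0,0.022,-0.014,-0.002,0],[0,0.022,-0.014,0,0],[0,0.022,-0.014,0,0],[0,0.022,-0.014,0,0],[0,0.014,-0.0085,0,0],[0,0.007,-0.005,0,0],[0,0,0,0,0],[0,0,0,0,0]]'
python3 - <<'E'
from h import *
to(.5362,.0408,.181,30)
for c in ('side','top'):
    im,d=get_image(c)
    g=im.astype(int); br=(g[...,0]-g[...,2]>35); br[:190]=0; br[225:]=0; br[:,:225]=0; br[:,255:]=0
    rr,cc=np.where(br); print(c,len(rr),rr.mean() if len(rr) else 0,cc.mean() if len(rr) else 0)
    cv2.imwrite(f'pics/{c}6.png',cv2.resize(im[165:225,205:270,::-1],None,fx=6,fy=6,interpolation=2))
cv2.imwrite('pics/b6.png',np.hstack([cv2.imread('pics/top6.png'),cv2.imread('pics/side6.png')]))
E
```

```text
time: 23.5
tool_pos: [0.5366, 0.0395, 0.1908]
ee_rot: [-3.136, 0.001, 0.522]
ft_force: [-0.1, -0.7, -0.0]
opening: 0.172
tool shift mm [ 0.3 -1.4  9.8] turn -0.08 | at [0.5366 0.0395 0.1908] [-1.7969e+02  8.0000e-02  2.9920e+01] F [-0.1 -0.7 -0. ] open 14.7 t 23.5
side 11 206.0 237.0
top 7 213.28571428571428 240.0
```

View pics/b6.png

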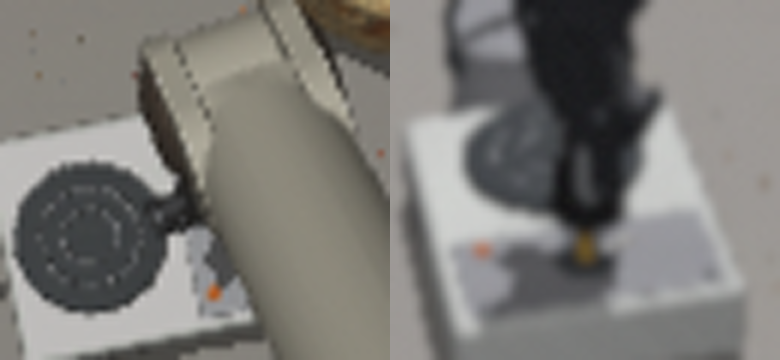

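```bash
python3 - <<'E'
from h import *
im,d=get_image('side'); print(im[198:208,228:250].max(2))
E
python3 -m jog '[[0,0,-0.001,0.004,0],[0,0,0,0.004,0],[0,0,0,0.003,0],[0,0,0,0.002,0],[0,0,0,0.002,0],[0,0,0,0.001,0],[0,0,0,0.001,0],[0,0,0,0,0]]'
```

```text
[[ 74  73  69  55  36  22  21  29  43  58  58  47  34  29  41  82 141 184
  199 201 200 201]
 [ 82  74  71  58  40  26  22  22  30  37  37  34  25  24  40  84 139 183
  196 197 197 196]
 [119 107 102  89  63  38  25  23  22  27  26  24  21  24  44  86 136 172
  185 186 183 180]
 [166 156 148 134 103  66  39  26  24  25  25  24  29  40  63 101 138 162
  170 170 168 165]
 [189 181 173 159 135 100  67  48  37  29  34  41  54  74  99 126 148 158
  160 160 160 158]
 [184 177 169 162 151 127  99  77  61  54  57  66  87 111 131 148 155 157
  157 157 157 158]
 [164 160 159 159 154 139 115  92  83  82  81  87 112 136 147 155 156 154
  155 157 156 156]
 [135 139 147 151 145 130 106  91  93  98  95  98 121 142 146 149 152 151
  153 156 156 155]
 [105 113 126 129 122 105  81  77  91 100  97  94 111 129 132 138 149 152
  155 155 155 154]
 [ 90  94 100 100  90  74  58  61  83  95  91  78  82  96 110 133 149 155
  155 154 155 154]]
time: 24.65
tool_pos: [0.5365, 0.0421, 0.1746]
ee_rot: [-3.136, 0.0, 0.524]
ft_force: [-3.7, 0.4, 7.4]
opening: 0.17
```

```bash
python3 -m jog '[[0,0,0,0,0],[0,0,0,0.0005,0],[0,0,0,0.0005,0],[0,0,0,0,0],[0,0,0,0,0],[0,0,0,0,0],[0,0,0,0,0],[0,0,0,0,0]]'; python3 - <<'E'
from h import *
to(.5362,.0408,.1577,30);print(get_state()['wrist_torque'])
im,d=get_image('side')
cv2.imwrite('pics/s7.png',cv2.resize(im[175:225,210:265,::-1],None,fx=9,fy=9,interpolation=2))
E
```

```text
time: 25.65
tool_pos: [0.5365, 0.0421, 0.1737]
ee_rot: [-3.136, 0.0, 0.524]
ft_force: [-3.2, 1.0, 9.1]
opening: 0.173
tool shift mm [-0.9  1.  16. ] turn 0.03 | at [0.5365 0.0421 0.1737] [-1.7966e+02  1.0000e-02  3.0030e+01] F [-3.2  1.   9.1] open 14.7 t 25.65
[ 0.27104943  0.83077796 -0.03103703]
```

View pics/s7.png

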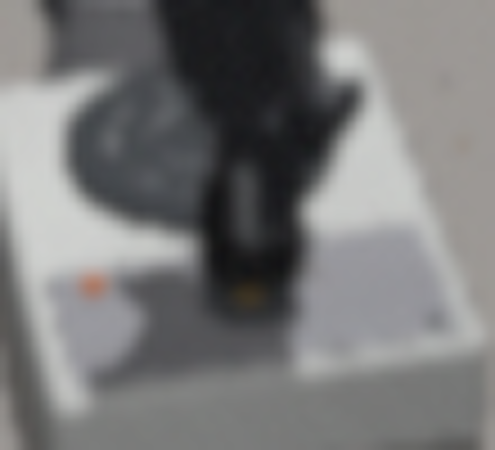

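```bash
python3 -m jog '[[0,-0.0005,-0.0005,0,0],[0,0,0,0,0],[0,-0.0005,-0.0005,0,0],[0,0,0,0,0],[0,0,0,0,0],[0,0,0,0,0],[0,0,0,0,0],[0,0,0,0,0]]'; python3 - <<'E'
from h import *
to(.5362,.0408,.1577,30);print(get_state()['wrist_torque'])
E
```

```text
time: 26.7
tool_pos: [0.5359, 0.0428, 0.174]
ee_rot: [-3.136, -0.002, 0.524]
ft_force: [-2.2, 0.9, 6.8]
opening: 0.171
tool shift mm [-0.7  1.8 16.3] turn 0.04 | at [0.5359 0.0428 0.174 ] [-1.7969e+02 -1.0000e-01  3.0040e+01] F [-2.2  0.9  6.8] open 14.6 t 26.7
[ 0.36423109  0.37663436 -0.02789126]
```

```bash
python3 -m jog '[[0,-0.0003,-0.0002,0.0005,2],[0,0,0,0.0005,2],[0,0,0,0.0005,-3],[0,0,0,0.0005,-3],[0,0,0,0,2],[0,0,0,0,0],[0,0,0,0,0],[0,0,0,0,0]]'; python3 - <<'E'
from h import *
to(.5362,.0408,.1577,30);print(get_state()['wrist_torque'])
E
```

```text
time: 27.7
tool_pos: [0.5349, 0.0432, 0.1712]
ee_rot: [-3.135, -0.001, 0.524]
ft_force: [-0.1, 6.6, 2.4]
opening: 0.17
tool shift mm [-0.1  2.7 13.5] turn 0.02 | at [0.5349 0.0432 0.1712] [-1.7962e+02 -5.0000e-02  3.0020e+01] F [-0.1  6.6  2.4] open 14.6 t 27.7
[ 1.26592471  0.02376872 -0.01126329]
```

```bash
python3 -m jog '[[0,0.0003,-0.0004,0.0005,0],[0,0,-0.0001,0.001,0],[0,0,0,0.001,0],[0,0,0,0.001,0],[0,0,0,0.001,0],[0,0,0,0.001,0],[0,0,0,0.001,0],[0,0,0,0,0]]'; python3 - <<'E'
from h import *
to(.5362,.0408,.1577,30);print(get_state()['wrist_torque'])
E
```

```text
time: 28.7
tool_pos: [0.5349, 0.0433, 0.1646]
ee_rot: [-3.135, -0.001, 0.524]
ft_force: [-0.2, 5.5, 3.1]
opening: 0.174
tool shift mm [-0.2  2.8  6.9] turn 0.02 | at [0.5349 0.0433 0.1646] [-1.7964e+02 -3.0000e-02  3.0020e+01] F [-0.2  5.5  3.1] open 14.9 t 28.7
[ 1.36229214 -0.00785269  0.01903609]
```

```bash
python3 -m jog '[[0,0.0003,-0.0005,0.001,0],[0,0,0,0.001,0],[0,0,0,0.001,0],[0,0,0,0.001,0],[0,0,0,0,0],[0,0,0,0,0],[0,0,0,0,0],[0,0,0,0,0]]'; python3 -m jog '[[0,0,0,0.001,0],[0,0,0,0.001,0],[0,0,0,0,0],[0,0,0,0,0],[0,0,0,0,0],[0,0,0,0,0],[0,0,0,0,0],[0,0,0,0,0]]'
```

```text
time: 29.7
tool_pos: [0.535, 0.0434, 0.1609]
ee_rot: [-3.136, -0.0, 0.524]
ft_force: [-1.8, 6.0, 7.2]
opening: 0.172
time: 30.7
tool_pos: [0.535, 0.0434, 0.1591]
ee_rot: [-3.136, -0.0, 0.524]
ft_force: [-2.5, 5.3, 8.0]
opening: 0.174
```

```bash
python3 -m jog '[[0,0,0,0.001,0],[0,0,0,0.001,0],[0,0,0,0,0],[0,0,0,0,0],[0,0,0,0,0],[0,0,0,0,0],[0,0,0,0,0],[0,0,0,0,0]]'; python3 -m jog '[[0,0,0,0.001,0],[0,0,0,0,0],[0,0,0,0,0],[0,0,0,0,0],[0,0,0,0,0],[0,0,0,0,0],[0,0,0,0,0],[0,0,0,0,0]]'
```

```text
time: 31.7
tool_pos: [0.535, 0.0434, 0.1575]
ee_rot: [-3.136, -0.0, 0.524]
ft_force: [-2.7, 5.0, 12.7]
opening: 0.17
time: 32.7
tool_pos: [0.5351, 0.0435, 0.1574]
ee_rot: [-3.137, -0.0, 0.524]
ft_force: [-4.8, 4.0, 20.3]
opening: 0.176
```

```bash
python3 -m jog '[[0,0,0,0.0003,0],[0,0,0,0,0],[0,0,0,0,0],[0,0,0,0,0],[0,0,0,0,0],[0,0,0,0,0],[0,0,0,0,0],[0,0,0,0,0]]'; python3 - <<'E'
from h import *
im,d=get_image('side')
cv2.imwrite('pics/s8.png',cv2.resize(im[135:225,195:290,::-1],None,fx=6,fy=6,interpolation=2))
W=cloud('side',d);k=(abs(W[...,0]-.488)<.07)&(abs(W[...,1]-.27)<.07)&(W[...,2]>.1);print(W[k].mean(0),W[k][:,2].max())
E
```

```text
time: 33.7
tool_pos: [0.5351, 0.0435, 0.1574]
ee_rot: [-3.137, -0.0, 0.524]
ft_force: [-5.0, 2.9, 22.2]
opening: 0.169
[0.46593996 0.25730862 0.11836389] 0.12696712586691955
```

View pics/s8.png

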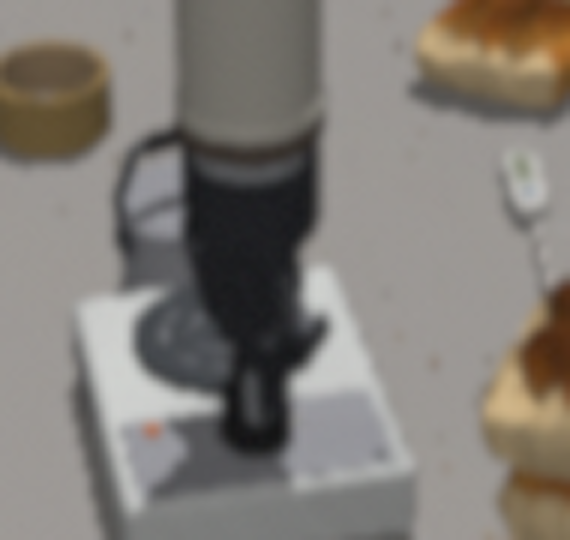

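The picture shows the knob down on the bezel, with no brass visible (crop about 255, 430). The pot stands upright beside the warmer, and the tape and thermometer have not moved. The force rises steeply at the expected stop height, so I am handing in.

```bash
python3 -c "
from station import *
job_done(); s=get_state(); print(s['time'],s['tool_pos'],s['ft_force'],s['opening'])"
```

```text
the job is handed in; nothing more can be done
the job is handed in; nothing more can be done
```

The job is done and handed in at about 34 s: the pot is on the table beside the warmer, and the knob is on the shaft, gripped and held pressed in.

- **Pot:** I lifted it by the handle and set it upright on the table to the left of the warmer, about 2 cm from its side. It touched down with about 8 N on the tool. The last picture shows it standing, with the arm hiding part of it.
- **Knob:** I centred it by gripping it along the bar, then gripped it across the bar and turned it to about 30°, the direction of the bezel's line.
- **Fit:** The first push caught on the shaft's chamfer. I freed it by following the measured side force and turning the knob slightly, and it then slid on.
- **Last checks:** The tool stopped at z = 157.4 mm; I expected the bottom stop at 157.7 mm. The push rose from about 8 N to 22 N with almost no further movement, above the 11 N the spring gives at its stop. No brass showed below the knob.

**Unsure:**
- A side force of about 3–5 N remained on the tool.
- The knob ended about 2–3 mm from where I had estimated the shaft to be.
- The top camera's view was blocked by the arm when I last used it, before the fit, so the final angle rests on the fit going home and not on a picture.
- I did not check the sugar shaker or scissors at the end. The tape and thermometer looked unmoved in the last picture.

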